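Unload the warming plate

TASK

Slide every aluminium jacket forward, without lifting it off the plate, from the rear heating spots to the front rings, one jacket centred in each ring, with any cup still inside; only when all are there, free every steel cup: grip it by its rim, twist until its ears are clear of the jacket's clips and pull it straight up. Stand all the cups upright on the floor of the steel tray, never tipping them, leave the jackets centred in the front rings, and do not disturb the other things on the bench.

Things in the scene. Friction and masses are not known exactly. Their poses are not given: they have to be found in the camera images.
- plate: fixed white warming plate, flat top 260 x 380 mm, 16 mm high; origin at the centre of its underside, x points to the rear (where a 30 mm high grey control strip runs along the edge), z up. Rear row of three grey heating spots at plate x = +60 mm, front row of three black rings (outside diameter 102 mm) at x = -60 mm; both rows at y = -120, 0, +120 mm.
- tray: fixed shallow steel tray, 160 mm (x) by 340 mm (y), walls 4 mm thick and 18 mm high, floor 4 mm thick; origin at the centre of its underside, z up. It has room for three cups side by side along y, 105 mm apart.
- front0 (a point): centre of a front ring on the plate's top, plate y = -120 mm
- front1 (a point): centre of a front ring on the plate's top, plate y = 0 mm
- front2 (a point): centre of a front ring on the plate's top, plate y = 120 mm
- jacket0: loose aluminium jacket, a round pot (with cup, or empty: slide it all the same), 0.7 kg, outside diameter 88 mm, inside about 72 mm, 50 mm high, inner floor 6 mm up. Origin at the centre of its underside, z up. At +x and -x a dark clip 16 mm wide rises from the rim and hooks inward; its overhang is 66 to 72 mm up, 37 to 53 mm off the axis.
- handle0 (a point): grip point on jacket0's black stub handle, which sticks out along the jacket's -x from 42 to 92 mm off the axis, 14 mm wide and 14 mm high; this point is 75 mm off the axis, 42 mm above the underside
- jacket1: loose aluminium jacket, a round pot (with cup, or empty: slide it all the same), 0.7 kg, outside diameter 88 mm, inside about 72 mm, 50 mm high, inner floor 6 mm up. Origin at the centre of its underside, z up. At +x and -x a dark clip 16 mm wide rises from the rim and hooks inward; its overhang is 66 to 72 mm up, 37 to 53 mm off the axis.
- handle1 (a point): grip point on jacket1's black stub handle, which sticks out along the jacket's -x from 42 to 92 mm off the axis, 14 mm wide and 14 mm high; this point is 75 mm off the axis, 42 mm above the underside
- jacket2: loose aluminium jacket, a round pot (with cup, or empty: slide it all the same), 0.7 kg, outside diameter 88 mm, inside about 72 mm, 50 mm high, inner floor 6 mm up. Origin at the centre of its underside, z up. At +x and -x a dark clip 16 mm wide rises from the rim and hooks inward; its overhang is 66 to 72 mm up, 37 to 53 mm off the axis.
- handle2 (a point): grip point on jacket2's black stub handle, which sticks out along the jacket's -x from 42 to 92 mm off the axis, 14 mm wide and 14 mm high; this point is 75 mm off the axis, 42 mm above the underside
- cup0: loose steel cup, 0.12 kg, nested in jacket0, or absent: 80 mm high, outside diameter 60 mm at the foot, 68 mm at the rim, wall 3 mm. Origin at the centre of its underside (at first 6 mm above the jacket's), z up. Two ears at its +x and -x, 14 mm wide, 52 to 58 mm up, reach 45 mm off its axis; at first they lie under the jacket's clips (x axes within 0.1 rad).
- rim0 (a point): centre of the mouth of cup0, 80 mm above its underside. The rim wall (radius 31 to 34 mm) can be pinched anywhere away from the ears, one finger inside, one outside. A straight pull lifts the jacket too; turned 0.55 to 2.5 rad either way relative to the jacket, the ears are clear of the clips and the cup, with 3 mm of play, comes straight up.
- cup1: loose steel cup, 0.12 kg, nested in jacket1, or absent: 80 mm high, outside diameter 60 mm at the foot, 68 mm at the rim, wall 3 mm. Origin at the centre of its underside (at first 6 mm above the jacket's), z up. Two ears at its +x and -x, 14 mm wide, 52 to 58 mm up, reach 45 mm off its axis; at first they lie under the jacket's clips (x axes within 0.1 rad).
- rim1 (a point): centre of the mouth of cup1, 80 mm above its underside. The rim wall (radius 31 to 34 mm) can be pinched anywhere away from the ears, one finger inside, one outside. A straight pull lifts the jacket too; turned 0.55 to 2.5 rad either way relative to the jacket, the ears are clear of the clips and the cup, with 3 mm of play, comes straight up.
- cup2: loose steel cup, 0.12 kg, nested in jacket2, or absent: 80 mm high, outside diameter 60 mm at the foot, 68 mm at the rim, wall 3 mm. Origin at the centre of its underside (at first 6 mm above the jacket's), z up. Two ears at its +x and -x, 14 mm wide, 52 to 58 mm up, reach 45 mm off its axis; at first they lie under the jacket's clips (x axes within 0.1 rad).
- rim2 (a point): centre of the mouth of cup2, 80 mm above its underside. The rim wall (radius 31 to 34 mm) can be pinched anywhere away from the ears, one finger inside, one outside. A straight pull lifts the jacket too; turned 0.55 to 2.5 rad either way relative to the jacket, the ears are clear of the clips and the cup, with 3 mm of play, comes straight up.
- rack_green: bystander, loose, to be left alone: low green tube rack, 129 x 90 x 26 mm; origin at the centre of its underside
- vial: bystander, loose, to be left alone: white screw-cap vial, 25 mm across, 61 mm high; origin at the centre of its underside
- tip_box: bystander, loose, to be left alone: blue pipette tip box, 131 x 99 x 76 mm; origin at the centre of its underside
There are look-alikes about, which are no part of the job. Leave any green look-alike of the cup2 alone.

How it is judged:
On the way:
1. every jacket stands within 15 mm of the centre of a front ring, with any cup still inside it ((horizontal distance between jacket0 and front0 below 0.015 m or horizontal distance between jacket0 and front1 below 0.015 m or horizontal distance between jacket0 and front2 below 0.015 m) and (horizontal distance between jacket1 and front0 below 0.015 m or horizontal distance between jacket1 and front1 below 0.015 m or horizontal distance between jacket1 and front2 below 0.015 m) and (horizontal distance between jacket2 and front0 below 0.015 m or horizontal distance between jacket2 and front1 below 0.015 m or horizontal distance between jacket2 and front2 below 0.015 m) and distance between cup0 and jacket0 below 0.02 m and distance between cup1 and jacket1 below 0.02 m and distance between cup2 and jacket2 below 0.02 m), for 0.2 s.
At the end, for the whole second after the job is handed in: Each jacket is within 15 mm of the centre of a front ring; every cup stands in the tray, its underside less than 6 mm above the tray's floor, tilted less than 0.1 rad and at rest ((horizontal distance between jacket0 and front0 below 0.015 m or horizontal distance between jacket0 and front1 below 0.015 m or horizontal distance between jacket0 and front2 below 0.015 m) and (horizontal distance between jacket1 and front0 below 0.015 m or horizontal distance between jacket1 and front1 below 0.015 m or horizontal distance between jacket1 and front2 below 0.015 m) and (horizontal distance between jacket2 and front0 below 0.015 m or horizontal distance between jacket2 and front1 below 0.015 m or horizontal distance between jacket2 and front2 below 0.015 m) and x of cup0 in the frame of tray between -0.05 and 0.05 m and y of cup0 in the frame of tray between -0.14 and 0.14 m and z of each of cup0, cup1, cup2 in the frame of tray below 0.01 m and angle between each of cup0, cup1, cup2's own z axis and vertical below 0.1 rad and linear speed of each of cup0, cup1, cup2 below 0.02 m/s and x of cup1 in the frame of tray between -0.05 and 0.05 m and y of cup1 in the frame of tray between -0.14 and 0.14 m and x of cup2 in the frame of tray between -0.05 and 0.05 m and y of cup2 in the frame of tray between -0.14 and 0.14 m); the robot touches nothing.
It fails at once if a jacket lifted off the plate (underside more than 12 mm above its top) (z of any of jacket0, jacket1, jacket2 in the frame of plate above 0.028 m).
It fails at once if a cup tipped by more than 0.6 rad (angle between any of cup0, cup1, cup2's own z axis and vertical above 0.6 rad).
It fails at once if another thing on the bench (rack, vial, tip box) moved more than 20 mm (distance of any of rack_green, vial, tip_box from where it was at the start of the episode above 0.02 m).
Of cup0, cup1, cup2 only 2 to 3 are there at a start; the rules pass over those that are not, and their reading is None.
At some moment in a run one of jacket0, jacket1, jacket2 may be knocked a few centimetres aside while the robot is not near it.
It also fails if it takes over 210 s, if anything falls off the work surface, if the arm or the gripper's body presses on something with over 40 N, if the wrist force passes 120 N, or if a joint passes its speed limit or range.

ROBOT

A 6-joint arm with a two-finger parallel gripper is mounted at the origin on a cart in front of the work surface, level with it; the furniture and walls round the work are solid. World frame = base frame: x ahead of the robot, y to its left, z up, the work surface at z = 0. Lengths are in m, angles in rad, forces in N, time in s.
With the tool pointing down it reaches from about 0.25 to 0.775 m from the base axis. Payload 4 kg.
Tool frame: the origin (TCP) lies between the finger pads; the fingertips stand 8 mm ahead of it and the grasp point (between the pads) lies 11 mm behind it; z points along the fingers, y is the line along which they close (so a half turn about z gives the same grasp; the last joint's range is limited). The gripper opens to 94 mm and grips with 3 to 60 N. Pads are 16 mm wide; open, the fingers measure 119 mm over their backs; the gripper's body (75 mm by 177 mm) begins 78 mm behind the grasp point.
Start: joints at [-1.22, 0.087, 1.371, -0, 1.684, -0.103], TCP at [0.241, -0.494, 0.214] pointing down, gripper open.
Joint ranges: [-3.1, 3.1], [-0.76, 2.03], [0.27, 2.55], [-1.08, 4.22], [0.17, 2.65], [-2.57, 2.57]. Speed limits (rad/s): [2.79, 2.79, 3.14, 3.14, 3.14, 3.14].

INTERFACE

Orientations are given as a rotation vector (axis times angle).
In Python, from station import bot gives the robot as it stands. Calls block until the motion is done:
- bot.move_ptp(position, orientation): joint-space move of the TCP to a pose.
- bot.move_l(position, attitude=None, v=0.15, threshold=None): straight line of the TCP; attitude=None keeps the orientation; v is the mean speed in m/s. With threshold (N) it stops when the force on the tool has changed by that much, and returns True; else False.
- bot.movej(angles): joint-space move.
- bot.gripper_open() and bot.clamp(): open the fingers fully, or close them until they stop; the grip force is fixed at half the most.
- bot.sleep(seconds).
- bot.inverse_kinematics(position, orientation): joint angles nearest the present ones, or None.
- bot.observe(): the state.
- bot.snapshot(name): name is "scene" or "top" or "wrist"; returns a dict with "pixels" (384x512x3 uint8, red, green, blue), "fx", "fy", "cx", "cy" (pixels), "k1" (the pictures are not rectified: a ray, as slopes to the right and down, at radius r is drawn at 1 + k1 r^2 times it, then the intrinsics apply), "origin" and "orientation" of the camera in the world. Camera axes: x right, y down, z forward; pixel columns grow to the right and rows downward; lengths in m; the calibration is good to about 2 mm. A picture is of the moment at which its call begins. There is no depth.
A pose or a line that the arm cannot do raises bot.IKError and nothing moves.
- bot.finish_job(): hands the job in; it is judged then, once.
Trained networks look in a picture, given as the dict that the camera call returned (one of the last four; its "shot" number tells which), for a name from the list of things; names that differ only in an ending like _2 or _b are one class to them, and where a whole thing is asked for, a point or a joint stands for the part that bears it (a point fixed in the world has none). Each returns a list of dicts, best first, with "score" (0 to 1); they miss things now and then, are a little off and sometimes report something else, mostly with a low value. They report only what shows in the picture. A call takes as long as a camera call. They do not tell look-alikes from the thing itself.
- bot.search_frame(label, picture): "box" ([left, top, right, bottom] in pixels, round what is visible of it).
- bot.tip_of(label, picture): "at" ([column, row] in pixels: a listed point, or the origin of a listed thing).
The state is a dict: "t": time; "qpos": joint angles; "joint_vel": joint speeds; "joint_torque": joint torques, N m; "tool_pos": TCP position; "ee_rot": TCP orientation; "contact_force": force on the tool from outside, world axes, zero at the start; "torque": the same for the moment, N m; "gripper_width": finger opening in m; "grasp_force": force on a finger pad.
Only numpy, scipy, OpenCV 4.12 (cv2) and the standard library are available. Lean on these libraries where they do the work, as an engineer would, in place of code of your own. Each camera call takes 0.05 s, during which the arm holds its last target. There are 200 camera calls.

## Working session

There is one attempt and no reset: what is moved stays moved. The work goes in short steps, each a Python script; the robot and the scene stay as the last script left them, time stands still between calls to the robot, and variables do not carry over. Pictures are saved under pics/ and viewed, at most 14 in all, crops included, and the job is handed in when it is done.

```bash
ls; mkdir -p pics; cat > h.py <<'E'
from station import bot
import numpy as np, cv2
from scipy.spatial.transform import Rotation as R
def cam(p):
    O=np.array(p["orientation"],float)
    M=O if O.shape==(3,3) else (R.from_rotvec(O).as_matrix() if O.size==3 else R.from_quat(O).as_matrix())
    K=np.array([[p["fx"],0,p["cx"]],[0,p["fy"],p["cy"]],[0,0,1]]);return K,np.array([p["k1"],0,0,0,0.]),M,np.array(p["origin"])
def ray(p,px,z):
    K,d,M,o=cam(p); u=cv2.undistortPoints(np.array([[px]],float),K,d)[0,0]
    v=M@[u[0],u[1],1]; return o+v*(z-o[2])/v[2]
def proj(p,X):
    K,d,M,o=cam(p); x=(np.atleast_2d(X)-o)@M
    return cv2.projectPoints(x,np.zeros(3),np.zeros(3),K,d)[0][:,0]
def save(p,n,box=None,s=1):
    im=p["pixels"][:,:,::-1]
    if box: im=im[box[1]:box[3],box[0]:box[2]]
    cv2.imwrite("pics/"+n+".png",cv2.resize(im,None,fx=s,fy=s,interpolation=cv2.INTER_CUBIC))
def down(a): # tool z down, tool y at world angle a (closing line)
    y=np.array([np.cos(a),np.sin(a),0]);z=np.array([0,0,-1.]);x=np.cross(y,z)
    return R.from_matrix(np.c_[x,y,z]).as_rotvec()
E
python3 - <<'E'
from h import *
for n in("scene","top"):
    p=bot.snapshot(n); save(p,n+"0",s=1.5); print(n,p["origin"],p["orientation"],p["fx"],p["k1"])
    for l in("plate","tray","jacket0","cup0","cup2","handle0","rim0","front0","front1","front2","rack_green","vial","tip_box"):
        print(l,[(np.round(r["at"]).tolist(),round(r["score"],2)) for r in bot.tip_of(l,p)])
E
```

```text
pics
scene [-0.44224858  0.51774653  0.75547132] [-1.30934557  1.9809629  -1.11799779] 360.12579019023576 -0.05163340926698239
plate [([194.0, 225.0], 0.94), ([236.0, 224.0], 0.68)]
tray [([339.0, 203.0], 0.86)]
jacket0 [([158.0, 224.0], 0.86), ([219.0, 209.0], 0.7), ([190.0, 212.0], 0.57), ([156.0, 200.0], 0.52)]
cup0 [([222.0, 205.0], 0.86), ([157.0, 221.0], 0.76), ([279.0, 220.0], 0.67), ([189.0, 212.0], 0.62)]
cup2 [([222.0, 205.0], 0.86), ([157.0, 221.0], 0.76), ([279.0, 220.0], 0.67), ([189.0, 212.0], 0.62)]
handle0 [([166.0, 226.0], 0.98), ([198.0, 214.0], 0.91), ([227.0, 211.0], 0.82), ([189.0, 214.0], 0.32), ([86.0, 266.0], 0.19)]
rim0 [([151.0, 200.0], 0.89), ([190.0, 192.0], 0.88), ([220.0, 187.0], 0.76), ([281.0, 203.0], 0.65)]
front0 [([166.0, 243.0], 0.96), ([198.0, 233.0], 0.7), ([237.0, 223.0], 0.64)]
front1 [([166.0, 243.0], 0.96), ([198.0, 233.0], 0.7), ([237.0, 223.0], 0.64)]
front2 [([166.0, 243.0], 0.96), ([198.0, 233.0], 0.7), ([237.0, 223.0], 0.64)]
rack_green [([89.0, 267.0], 0.93), ([188.0, 212.0], 0.56)]
vial [([218.0, 207.0], 0.7), ([266.0, 206.0], 0.44)]
t
[... 434 characters left out ...]
0.77)]
cup2 [([170.0, 182.0], 0.86), ([232.0, 176.0], 0.86), ([201.0, 179.0], 0.8), ([274.0, 215.0], 0.77)]
handle0 [([206.0, 193.0], 0.57), ([233.0, 193.0], 0.48)]
rim0 [([166.0, 179.0], 0.84), ([198.0, 173.0], 0.8), ([229.0, 172.0], 0.66), ([276.0, 210.0], 0.64)]
front0 [([237.0, 210.0], 0.93), ([172.0, 212.0], 0.85), ([194.0, 175.0], 0.48)]
front1 [([237.0, 210.0], 0.93), ([172.0, 212.0], 0.85), ([194.0, 175.0], 0.48)]
front2 [([237.0, 210.0], 0.93), ([172.0, 212.0], 0.85), ([194.0, 175.0], 0.48)]
rack_green [([112.0, 212.0], 0.73), ([234.0, 175.0], 0.72), ([166.0, 175.0], 0.21)]
vial [([274.0, 194.0], 0.61), ([231.0, 176.0], 0.37)]
tip_box [([397.0, 176.0], 0.85), ([235.0, 210.0], 0.55)]
```

View pics/top0.png

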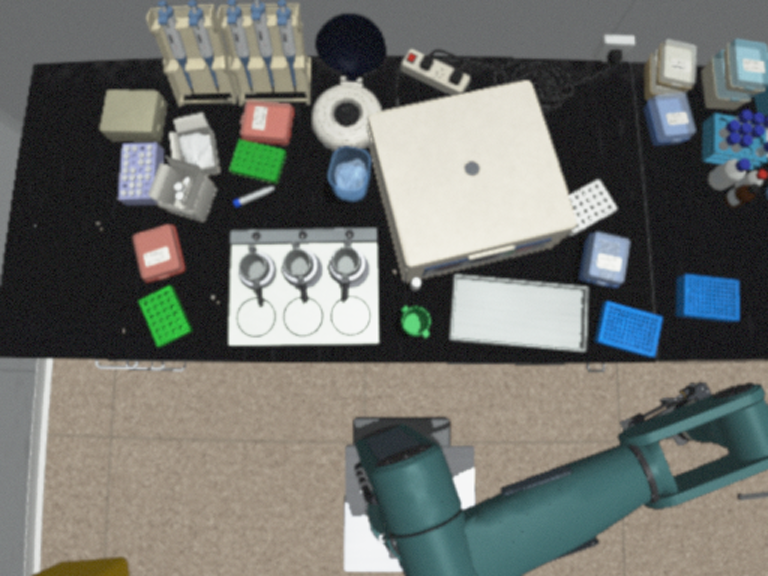

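View pics/scene0.png

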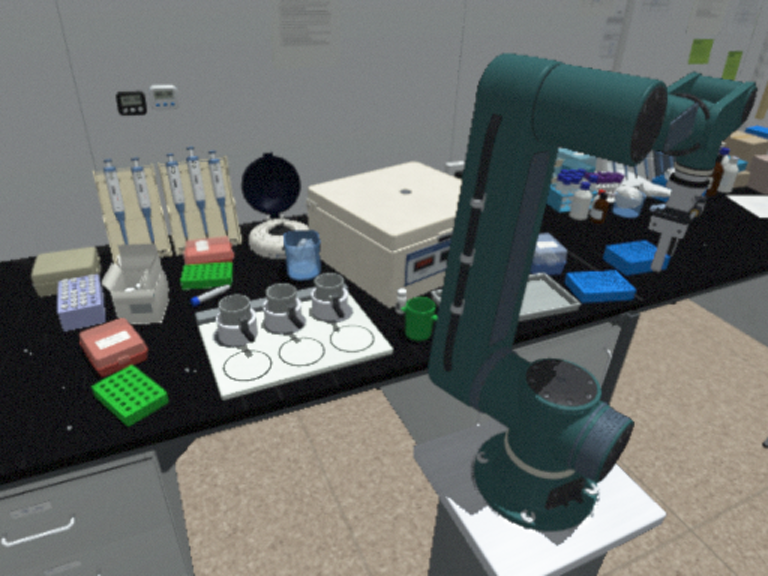

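```bash
python3 - <<'E'
from h import *
p=bot.snapshot("top")
save(p,"topc",(100,140,440,270),2.3)
for n,px,z in [("front a",(237,210),.016),("front c",(172,212),.016),("rim",(166,179),.102),("rim",(198,173),.102),("rim",(229,172),.102),("lookalike rim",(276,210),.08),("tray",(346,210),.0),("vial",(274,194),0),("rack",(112,212),.0),("tip",(397,176),0)]: print(n,px,ray(p,px,z).round(3))
E
```

```text
front a (237, 210) [0.473 0.137 0.016]
front c (172, 212) [0.464 0.384 0.016]
rim (166, 179) [0.574 0.391 0.102]
rim (198, 173) [0.597 0.275 0.102]
rim (229, 172) [0.601 0.163 0.102]
lookalike rim (276, 210) [ 0.467 -0.007  0.08 ]
tray (346, 210) [ 0.477 -0.282  0.   ]
vial (274, 194) [ 0.538 -0.004  0.   ]
rack (112, 212) [0.463 0.623 0.   ]
tip (397, 176) [ 0.612 -0.491  0.   ]
```

View pics/topc.png

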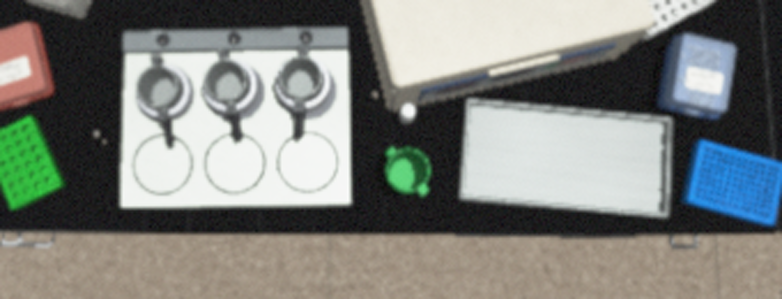

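Three silver jacket/cup sets at top-picture rims (166,179), (198,173), (229,172) are the targets. The green cup at (276,210) is the look-alike, so I'll leave it alone. The vial is at (274,194) and the tray at (346,210). Next I'll take a closer wrist view.

```bash
python3 - <<'E'
from h import *
bot.move_ptp([0.2,-0.35,0.36],down(np.pi/2))
bot.move_ptp([0.40,0.27,0.36],down(np.pi/2))
o=bot.observe();print(o["t"],o["tool_pos"],o["qpos"])
p=bot.snapshot("wrist"); save(p,"w0",s=1.5); print(p["origin"],p["orientation"])
for l,z in(("jacket0",.016),("handle0",.058),("rim0",.102),("cup0",.022),("front0",.016)):
    for r in bot.tip_of(l,p): print(l,np.round(r["at"]).tolist(),round(r["score"],2),ray(p,r["at"],z).round(4))
E
```

```text
Traceback (most recent call last):
station.IKError: the arm cannot take that pose within its joint ranges
```

```bash
python3 - <<'E'
from h import *
print(R.from_rotvec(bot.observe()["ee_rot"]).as_matrix().round(2))
for P in([.2,-.35,.36],[.2,-.35,.3],[.25,-.45,.3],[.4,.27,.36],[.4,.27,.3],[.45,.3,.3],[.4,-.3,.3]):
  for a in (0,np.pi/2,-np.pi/2,np.pi,-.8,.8):
    q=bot.inverse_kinematics(P,down(a)); print(P,round(a,2),None if q is None else np.round(q,2))
E
```

```text
[[ 0.9   0.44  0.  ]
 [ 0.44 -0.9  -0.  ]
 [-0.    0.   -1.  ]]
[0.2, -0.35, 0.36] 0 [-1.19 -0.22  1.37  0.    1.99 -1.19]
[0.2, -0.35, 0.36] 1.57 None
[0.2, -0.35, 0.36] -1.57 [-1.19 -0.22  1.37 -0.    1.99  0.38]
[0.2, -0.35, 0.36] 3.14 [-1.19 -0.22  1.37  0.    1.99  1.95]
[0.2, -0.35, 0.36] -0.8 [-1.19 -0.22  1.37 -0.    1.99 -0.39]
[0.2, -0.35, 0.36] 0.8 [-1.19 -0.22  1.37  0.    1.99 -1.99]
[0.2, -0.35, 0.3] 0 [-1.19 -0.24  1.51  0.    1.88 -1.19]
[0.2, -0.35, 0.3] 1.57 None
[0.2, -0.35, 0.3] -1.57 [-1.19 -0.24  1.51 -0.    1.88  0.38]
[0.2, -0.35, 0.3] 3.14 [-1.19 -0.24  1.51  0.    1.88  1.95]
[0.2, -0.35, 0.3] -0.8 [-1.19 -0.24  1.51 -0.    1.88 -0.39]
[0.2, -0.35, 0.3] 0.8 [-1.19 -0.24  1.51  0.    1.88 -1.99]
[0.25, -0.45, 0.3] 0 [-1.17  0.01  1.28  0.    1.85 -1.17]
[0.25, -0.45, 0.3] 1.57 None
[0.25, -0.45, 0.3] -1.57 [-1.17  0.01  1.28 -0.    1.85  0.4 ]
[0.25, -0.45, 0.3] 3.14 [-1.17  0.01  1.28  0.    1.85  1.97]
[0.25, -0.45, 0.3] -0.8 [-1.17  0.01  1.28 -0.    1.85 -0.37]
[0.25, -0.45, 0.3] 0.8 [-1.17  0.01  1.28  0.    1.85 -1.97]
[0.4, 0.27, 0.36] 0 [ 0.48 -0.05  
[... 600 characters left out ...]
 -0.    1.85 -0.32]
[0.45, 0.3, 0.3] 0 [ 0.48  0.07  1.22 -0.    1.85  0.48]
[0.45, 0.3, 0.3] 1.57 [ 0.48  0.07  1.22 -0.    1.85 -1.09]
[0.45, 0.3, 0.3] -1.57 [ 0.48  0.07  1.22 -0.    1.85  2.05]
[0.45, 0.3, 0.3] 3.14 None
[0.45, 0.3, 0.3] -0.8 [ 0.48  0.07  1.22 -0.    1.85  1.28]
[0.45, 0.3, 0.3] 0.8 [ 0.48  0.07  1.22 -0.    1.85 -0.32]
[0.4, -0.3, 0.3] 0 [-0.76 -0.03  1.32 -0.    1.85 -0.76]
[0.4, -0.3, 0.3] 1.57 [-0.76 -0.03  1.32  0.    1.85 -2.33]
[0.4, -0.3, 0.3] -1.57 [-0.76 -0.03  1.32 -0.    1.85  0.81]
[0.4, -0.3, 0.3] 3.14 [-0.76 -0.03  1.32  0.    1.85  2.38]
[0.4, -0.3, 0.3] -0.8 [-0.76 -0.03  1.32 -0.    1.85  0.04]
[0.4, -0.3, 0.3] 0.8 [-0.76 -0.03  1.32  0.    1.85 -1.56]
```

```bash
python3 - <<'E'
from h import *
bot.move_ptp([0.2,-0.35,0.36],down(0))
bot.move_ptp([0.40,0.27,0.40],down(np.pi/2))
o=bot.observe();print(o["t"],o["tool_pos"],o["qpos"])
p=bot.snapshot("wrist"); save(p,"w0",s=1.5); print(p["origin"],p["orientation"],p["fx"])
for l,z in(("jacket0",.016),("handle0",.058),("rim0",.102),("cup0",.022),("front0",.016)):
    for r in bot.tip_of(l,p): print(l,np.round(r["at"]).tolist(),round(r["score"],2),ray(p,r["at"],z).round(4))
E
```

```text
4.7917 [0.40039297 0.26935893 0.39993118] [ 4.74819771e-01 -2.37081890e-02  1.11528941e+00 -2.95332056e-04
  2.05013858e+00 -1.09457633e+00]
[0.32380971 0.26890952 0.5708549 ] [2.08064343 2.07762229 0.27964084] 276.1669115205706
jacket0 [256.0, 242.0] 0.92 [0.5907 0.2764 0.016 ]
jacket0 [202.0, 243.0] 0.83 [0.5939 0.1572 0.016 ]
jacket0 [308.0, 238.0] 0.74 [0.5804 0.3893 0.016 ]
handle0 [198.0, 218.0] 0.98 [0.5191 0.1595 0.058 ]
handle0 [307.0, 212.0] 0.82 [0.506  0.3753 0.058 ]
handle0 [250.0, 217.0] 0.56 [0.5158 0.2641 0.058 ]
rim0 [102.0, 191.0] 0.73 [ 0.45  -0.     0.102]
rim0 [256.0, 259.0] 0.72 [0.5844 0.2748 0.102 ]
rim0 [190.0, 267.0] 0.71 [0.6022 0.149  0.102 ]
rim0 [312.0, 256.0] 0.69 [0.5791 0.3808 0.102 ]
cup0 [258.0, 244.0] 0.91 [0.5919 0.2794 0.022 ]
cup0 [203.0, 248.0] 0.89 [0.6025 0.1602 0.022 ]
cup0 [308.0, 240.0] 0.74 [0.584  0.3895 0.022 ]
cup0 [125.0, 178.0] 0.67 [0.4446 0.0062 0.022 ]
cup0 [308.0, 235.0] 0.22 [0.5722 0.389  0.022 ]
front0 [254.0, 192.0] 0.85 [0.4761 0.2718 0.016 ]
front0 [194.0, 190.0] 0.75 [0.4718 0.1467 0.016 ]
front0 [310.0, 190.0] 0.64 [0.4722 0.3878 0.016 ]
```

View pics/w0.png

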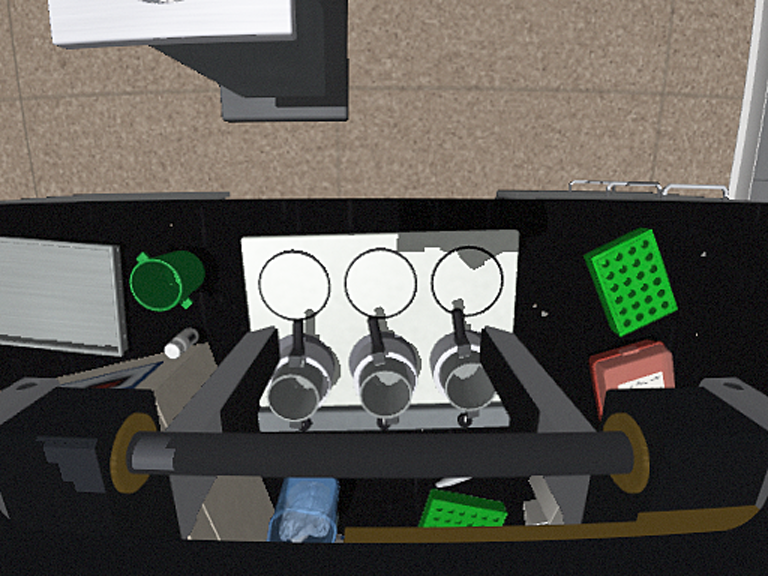

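The wrist picture shows three rings at about (196,190), (253,189) and (311,187). The jackets sit behind them with handles forward at (198,218), (250,217) and (307,212), and the green look-alike is at (110,185). The 75 mm handle offsets check out. I'll fit the rings and slide the first jacket.

```bash
cat >> h.py <<'E'
from scipy.optimize import least_squares
def rings(p,guess=((.472,.147),(.473,.269),(.472,.388))):
    g=cv2.cvtColor(p["pixels"],cv2.COLOR_RGB2GRAY); out=[]
    ys,xs=np.where(g<75); W=np.array([ray(p,(x,y),.016)[:2] for x,y in zip(xs,ys) if 140<y<230 and 150<x<360])
    for c in guess:
        c=np.array(c)
        for tol in(.009,.005,.004):
            d=np.hypot(*(W-c).T); k=W[abs(d-.050)<tol]
            c=least_squares(lambda q:np.hypot(*(k-q).T)-.050,c,loss="soft_l1",f_scale=.001).x
        out.append(c); print("ring",c.round(4),len(k))
    return out
def slide(h,j,ring,yaw1):
    """h handle xy, j jacket xy, ring target xy, yaw1 final jacket yaw"""
    h,j,ring=map(np.array,(h,j,ring)); u=(j-h)/np.linalg.norm(j-h); yaw=np.arctan2(u[1],u[0])
    g=j-.075*u
    bot.move_ptp([*g,.20],down(yaw+np.pi/2)); bot.move_l([*g,.047]); bot.clamp()
    o=bot.observe(); print("width",o["gripper_width"],o["tool_pos"])
    e=ring-.075*np.array([np.cos(yaw1),np.sin(yaw1)])
    bot.move_l([*e,.047],down(yaw1+np.pi/2),v=.06)
    o=bot.observe(); print("F",o["contact_force"],o["t"])
    bot.gripper_open(); bot.move_l([*e,.20])
E
python3 - <<'E'
from h import *
p=bot.snapshot("wrist"); r=rings(p)
slide((.506,.3753),(.5804,.3893),r[2],0.0)
E
```

```text
ring [0.4735 0.1502] 154
ring [0.4707 0.2704] 152
ring [0.4678 0.3901] 213
width 0.013927617933903203 [0.50671762 0.37455948 0.04691598]
F [ 1.05846011  1.27535999 -2.74754397] 10.5667
```

```bash
python3 - <<'E'
from h import *
slide((.5158,.2641),(.5907,.2764),(.4707,.2702),0.0)
slide((.5191,.1595),(.5939,.1572),(.4735,.1502),0.0)
bot.move_ptp([0.36,0.27,0.40],down(np.pi/2))
p=bot.snapshot("wrist"); save(p,"w1",(130,130,380,300),3)
for l,z in(("jacket0",.016),("handle0",.058),("rim0",.102),("cup0",.022)):
    for r in bot.tip_of(l,p): print(l,np.round(r["at"],1).tolist(),round(r["score"],2),ray(p,r["at"],z).round(4))
E
```

```text
width 0.01376775304097464 [0.51664699 0.26380374 0.04698932]
F [ 2.57174359  0.41234456 -3.28925249] 18.2917
width 0.01384218083417599 [0.51887633 0.15986822 0.04699175]
F [ 1.88210519  0.27891428 -3.47434512] 25.975
jacket0 [253.0, 208.1] 0.84 [0.4702 0.2694 0.016 ]
jacket0 [312.2, 206.7] 0.84 [0.4672 0.3945 0.016 ]
jacket0 [198.5, 210.6] 0.63 [0.4759 0.1537 0.016 ]
jacket0 [312.2, 211.8] 0.24 [0.4786 0.3951 0.016 ]
handle0 [252.7, 178.3] 0.63 [0.3966 0.2688 0.058 ]
handle0 [319.7, 175.6] 0.61 [0.3913 0.3958 0.058 ]
rim0 [104.6, 209.1] 0.88 [ 4.437e-01 -4.000e-04  1.020e-01]
rim0 [256.4, 208.5] 0.67 [0.442  0.2754 0.102 ]
rim0 [253.7, 226.0] 0.64 [0.4755 0.2706 0.102 ]
rim0 [319.0, 220.3] 0.62 [0.4646 0.3889 0.102 ]
rim0 [185.4, 226.4] 0.62 [0.4765 0.146  0.102 ]
rim0 [197.2, 209.5] 0.28 [0.444  0.1695 0.102 ]
cup0 [255.5, 210.2] 0.79 [0.4728 0.2746 0.022 ]
cup0 [255.9, 177.1] 0.67 [0.402  0.2752 0.022 ]
cup0 [126.0, 196.8] 0.64 [0.4438 0.0037 0.022 ]
cup0 [313.8, 210.8] 0.63 [0.4742 0.397  0.022 ]
cup0 [194.6, 215.7] 0.56 [0.4852 0.1461 0.022 ]
```

View pics/w1.png

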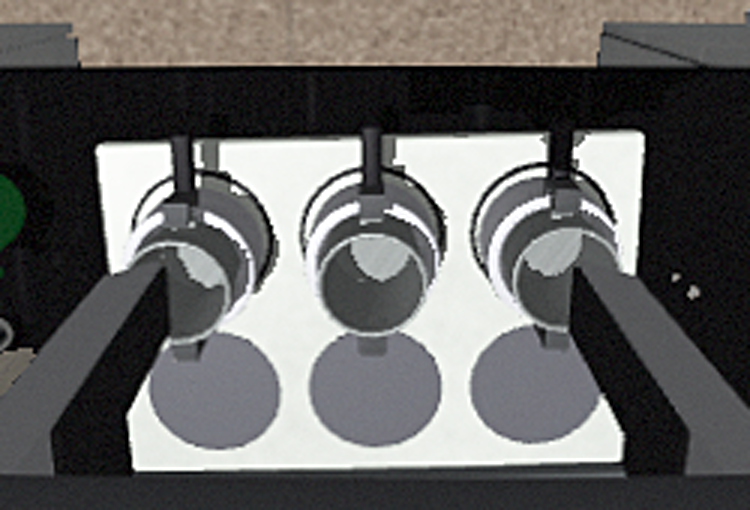

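All three hold cups, and the jackets are centred in the rings. Next is a precise rim fit per cup, plus the tray pose.

```bash
cat >> h.py <<'E'
def rimfit(p,g,z=.102,span=.014):
    im=cv2.GaussianBlur(cv2.cvtColor(p["pixels"],cv2.COLOR_RGB2GRAY),(0,0),.6).astype(np.float32)
    t=np.linspace(0,2*np.pi,120)[:-1]
    def circ(c,r):
        q=proj(p,np.c_[c[0]+r*np.cos(t),c[1]+r*np.sin(t),np.full(t.size,z)]).astype(np.float32)
        return cv2.remap(im,q[None,:,0],q[None,:,1],cv2.INTER_LINEAR)[0]
    def s(c): # thin bright annulus against both sides, clipped so that outliers count little
        m=circ(c,.0325); return np.clip(m-circ(c,.0285),-30,30).mean()+np.clip(m-circ(c,.0365),-30,30).mean()
    best=np.array(g,float)
    for st,sp in((.002,span),(.0005,.0025)):
        a=np.arange(-sp,sp+1e-9,st); C=[best+[i,j] for i in a for j in a]; S=[s(c) for c in C]; best=C[int(np.argmax(S))]
    return best,max(S)
def over(p,c,n,z=.102,r=.0325):
    im=p["pixels"][:,:,::-1].copy(); t=np.linspace(0,2*np.pi,60)[:-1]
    q=proj(p,np.c_[c[0]+r*np.cos(t),c[1]+r*np.sin(t),np.full(t.size,z)])
    big=cv2.resize(im,None,fx=3,fy=3,interpolation=cv2.INTER_CUBIC)
    for x in q: cv2.circle(big,tuple(int(v) for v in x*3+1),1,(0,0,255),-1)
    m=(q.mean(0)*3).astype(int); return big[max(0,m[1]-190):m[1]+190,max(0,m[0]-190):m[0]+190]
E
python3 - <<'E'
from h import *
R0=[(.4735,.1502),(.4707,.2704),(.4678,.3901)]; L=[]
for c in R0:
    bot.move_ptp([c[0]-.11,c[1],.34],down(np.pi/2)); p=bot.snapshot("wrist")
    b,s=rimfit(p,c); print(b.round(4),round(s,1)); L.append(cv2.resize(over(p,b,""),(260,260)))
    for l,z in (("jacket0",.016),("handle0",.058)): print(l,[ray(p,r["at"],z).round(3).tolist() for r in bot.tip_of(l,p)])
cv2.imwrite("pics/m.png",np.hstack(L))
bot.move_ptp([.36,.0,.36],down(0)); bot.move_ptp([.33,-.28,.36],down(-np.pi/2)); p=bot.snapshot("wrist"); save(p,"tray",s=1.2); print(p["origin"])
for l,z in(("tray",0),("vial",0)):print(l,[(np.round(r["at"],1).tolist(),ray(p,r["at"],z).round(3).tolist()) for r in bot.tip_of(l,p)])
print(bot.observe()["t"])
E
```

```text
[0.4795 0.1487] 33.2
jacket0 [[0.47, 0.393, 0.016], [0.479, 0.278, 0.016], [0.48, 0.155, 0.016]]
handle0 [[0.402, 0.15, 0.058], [0.399, 0.272, 0.058], [0.39, 0.386, 0.058]]
[0.4627 0.2839] 5.8
jacket0 [[0.472, 0.392, 0.016], [0.458, 0.248, 0.016], [0.475, 0.157, 0.016], [0.488, 0.24, 0.016]]
handle0 [[0.392, 0.392, 0.058], [0.406, 0.146, 0.058], [0.378, 0.245, 0.058]]
[0.4708 0.3876] 32.4
jacket0 [[0.472, 0.153, 0.016], [0.456, 0.248, 0.016], [0.471, 0.395, 0.016]]
handle0 [[0.402, 0.149, 0.058], [0.395, 0.389, 0.058], [0.377, 0.246, 0.058], [0.448, 0.266, 0.058]]
[ 0.40690835 -0.27970504  0.53099623]
tray [([107.1, 34.6], [0.552, -0.018, 0.0])]
vial [([108.5, 34.1], [0.553, -0.021, 0.0])]
34.4583
```

View pics/m.png

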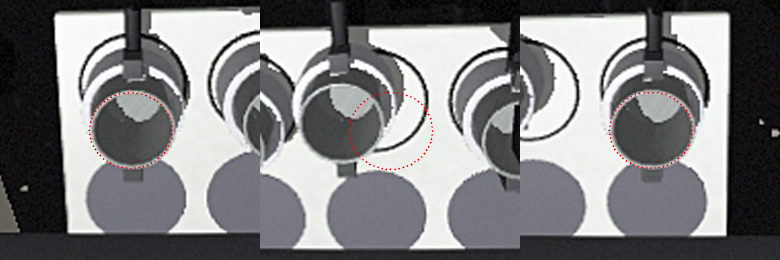

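View pics/tray.png

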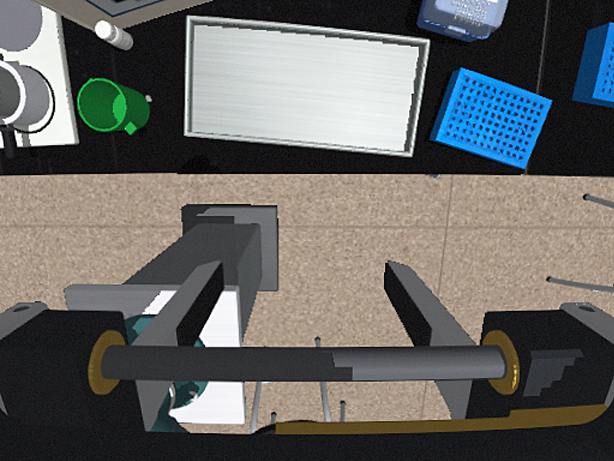

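The overlay fits on the left and right cups, but the middle jacket has been knocked to about (0.458, 0.248). The tray corners in the wrist picture are about (157,13), (357,33), (344,131) and (153,114) px. I'll mend the middle jacket first, then compute the tray pose.

```bash
python3 - <<'E'
from h import *
p=bot.snapshot("wrist")
C=np.array([ray(p,(x/1.2,y/1.2),.018)[:2] for x,y in((189,16),(429,40),(413,157),(184,137))])
print(C.round(3),C.mean(0).round(4),[np.linalg.norm(C[i]-C[i-1]).round(3) for i in range(4)],"yaw",np.arctan2(*(C[0]+C[3]-C[1]-C[2]))*-1)
bot.move_ptp([.36,0,.36],down(0))
slide((.3775,.2455),(.457,.248),(.4707,.2704),0.0)
L=[]
for c in[(.4707,.2704),(.4735,.1502),(.4678,.3901)]:
    bot.move_ptp([c[0]-.11,c[1],.34],down(np.pi/2)); p=bot.snapshot("wrist")
    b,s=rimfit(p,c); print(b.round(4),round(s,1)); L.append(cv2.resize(over(p,b,""),(260,260)))
cv2.imwrite("pics/m2.png",np.hstack(L)); print(bot.observe()["t"])
E
```

```text
[[ 0.579 -0.117]
 [ 0.548 -0.457]
 [ 0.383 -0.446]
 [ 0.412 -0.099]] [ 0.4806 -0.2799] [np.float64(0.168), np.float64(0.341), np.float64(0.165), np.float64(0.349)] yaw -0.08526041231849071
width 0.013505413944870951 [0.38183884 0.24485252 0.04696678]
F [-4.55697355 -6.05369328  4.46500264] 39.725
[0.4702 0.2644] 31.1
[0.479  0.1487] 33.4
[0.4708 0.3876] 32.8
44.4583
```

View pics/m2.png

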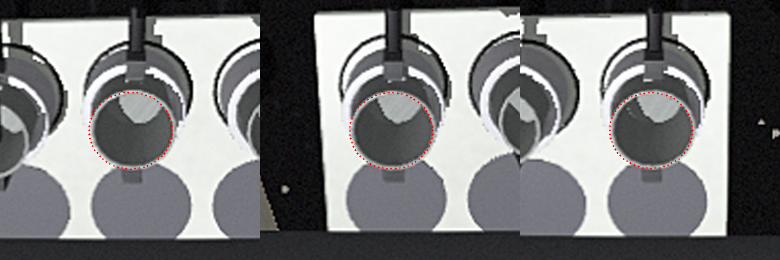

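```bash
cat >> h.py <<'E'
T=np.array([.4806,-.280]); TY=-.085
def dirv(f): return np.array([np.cos(f),np.sin(f)])
def pick(c,rr=.0335,f0=-2.356,tw=1.1):
    c=np.array(c); P=lambda f,r,z:[*(c+r*dirv(f)),z]
    bot.move_ptp(P(f0,rr,.20),down(f0+np.pi))
    if bot.move_l(P(f0,rr,.086),v=.08,threshold=8):
        print("contact",bot.observe()["tool_pos"]); bot.move_l(P(f0,rr,.2)); return False
    bot.clamp(); o=bot.observe(); print("w",o["gripper_width"],"F",np.round(o["contact_force"],1))
    for k in range(1,10):
        f=f0+tw*k/9; bot.move_l(P(f,rr,.086),down(f+np.pi),v=.04)
    o=bot.observe(); print("twist F",np.round(o["contact_force"],1),np.round(o["torque"],2))
    hit=bot.move_l(P(f,rr,.10),v=.03,threshold=6)
    o=bot.observe(); print("lift",hit,np.round(o["contact_force"],1),o["gripper_width"],o["t"]); return not hit
def place(s):
    o=bot.observe(); x,y,_=o["tool_pos"]
    bot.move_l([x,y,.27],v=.12)
    bot.move_ptp([.40,.02,.27],down(.8))
    c=T+s*np.array([-np.sin(TY),np.cos(TY)]); f=np.pi+TY; g=c+.0325*dirv(f)
    bot.move_ptp([*g,.20],down(TY))
    hit=bot.move_l([*g,.0665],v=.06,threshold=6); o=bot.observe(); print("place",hit,o["tool_pos"],np.round(o["contact_force"],1),o["gripper_width"])
    bot.gripper_open(); bot.move_l([*g,.25]); print(bot.observe()["t"])
E
python3 - <<'E'
from h import *
print(pick((.479,.1487)))
p=bot.snapshot("top"); save(p,"pk",(130,150,360,250),3)
E
```

```text
w 0.004586417082433157 F [2.3 1.7 1.4]
twist F [1.5 2.3 5.6] [ 0.77 -0.27  0.01]
lift True [0.2 0.4 3. ] 0.004675599426129907 51.3
False
```

View pics/pk.png

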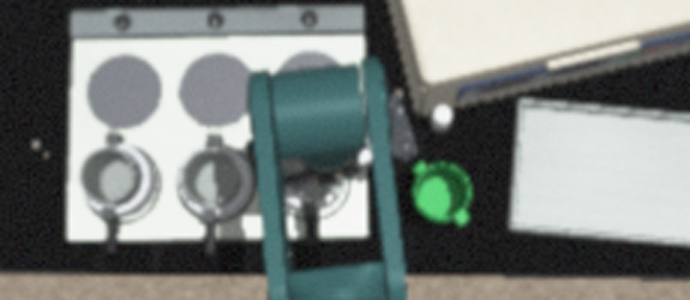

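```bash
python3 - <<'E'
from h import *
o=bot.observe();x,y,z=o["tool_pos"];print(z)
for dz in(.003,.006,.009):
    bot.move_l([x,y,z+dz],v=.02); bot.sleep(.2); o=bot.observe(); print(o["tool_pos"][2],np.round(o["contact_force"],1))
E
```

```text
0.0880496662829881
0.09049080354476248 [ 0.3  2.1 -1.9]
0.09424577350767041 [-1.   1.4 -0.4]
0.09720188397059754 [-1.2  0.6 -0.7]
```

Fz is about -1 N, so only the cup is being lifted and it is free. Carrying on.

```bash
python3 - <<'E'
import re
s=open('h.py').read()
a=s.index('    hit=bot.move_l(P(f,rr,.10)'); b=s.index('def place')
s=s[:a]+'''    for z in(.090,.094,.099):
        bot.move_l(P(f,rr,z),v=.02); bot.sleep(.1); o=bot.observe(); print(z,np.round(o["contact_force"],1))
        if o["contact_force"][2]<-5: print("jacket hangs on"); return False
    return True
'''+s[b:]
open('h.py','w').write(s)
E
python3 - <<'E'
from h import *
place(-.10)
c=(.4702,.2644); bot.move_ptp([.36,0,.30],down(0.5))
bot.move_ptp([c[0]-.11,c[1],.34],down(np.pi/2)); p=bot.snapshot("wrist"); b,s=rimfit(p,c); print(b,s)
for l,z in (("jacket0",.016),("handle0",.058)): print(l,[ray(p,r["at"],z).round(3).tolist() for r in bot.tip_of(l,p)])
if np.linalg.norm(b-c)<.006 and s>25 and pick(b): place(0); bot.move_ptp([.33,-.28,.36],down(-np.pi/2)); save(bot.snapshot("wrist"),"tr2",s=1.2)
E
```

```text
place True [ 0.43879176 -0.3768004   0.06988473] [-1.4  0.   4.3] 0.004794195857464488
61.4917
[0.4702 0.2644] 30.614834
jacket0 [[0.47, 0.263, 0.016], [0.474, 0.15, 0.016], [0.465, 0.392, 0.016]]
handle0 [[0.389, 0.389, 0.058], [0.402, 0.146, 0.058], [0.394, 0.273, 0.058]]
w 0.004297063734854732 F [1.6 2.6 2. ]
twist F [0.  2.6 7.2] [ 0.96  0.07 -0.12]
0.09 [-1.   1.8 -3. ]
0.094 [-3.1  1.9 -2.1]
0.099 [-2.8  1.4 -0.1]
place True [ 0.44727603 -0.27714392  0.0698721 ] [-1.4 -0.6  3.6] 0.004207416922018075
80.0083
```

View pics/tr2.png

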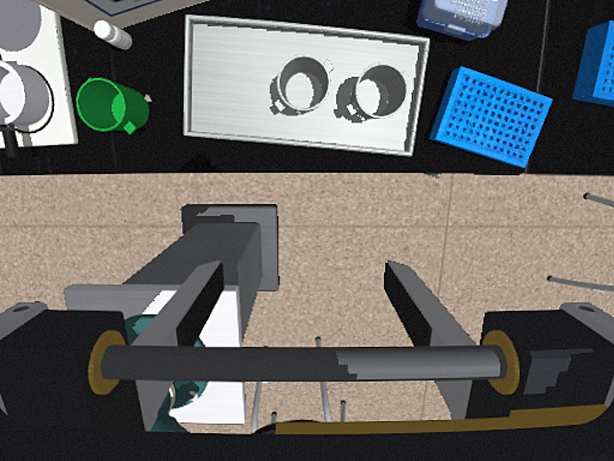

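Both cups stand upright in the tray at about (252,70) and (315,75) px in the original picture. Now the third cup.

```bash
python3 - <<'E'
from h import *
c=(.4708,.3876); bot.move_ptp([.36,0,.30],down(0.5))
bot.move_ptp([c[0]-.11,c[1],.34],down(np.pi/2)); p=bot.snapshot("wrist"); b,s=rimfit(p,c); print(b,s)
if np.linalg.norm(b-c)<.006 and s>25 and pick(b): place(.10)
bot.move_ptp([.36,0,.36],down(0.5))
bot.move_ptp([0.36,0.27,0.40],down(np.pi/2)); p=bot.snapshot("wrist"); save(p,"w3",s=1.3)
for l,z in (("jacket0",.016),("handle0",.058)): print(l,[(round(r["score"],2),ray(p,r["at"],z).round(3).tolist()) for r in bot.tip_of(l,p)])
p=bot.snapshot("top"); save(p,"t3",(90,140,440,270),2.2)
print(bot.observe()["t"])
E
```

```text
[0.4708 0.3876] 31.83644
w 0.00392099406584732 F [1.8 1.6 1.2]
twist F [-0.6  3.8  5.4] [ 1.21  0.03 -0.09]
0.09 [-1.6  2.3 -3.2]
0.094 [-1.1  0.6 -1. ]
0.099 [ 0.7  0.5 -1.3]
place True [ 0.45576197 -0.17753977  0.0699055 ] [-1.6  0.5  3.9] 0.004183105440941824
99.9833
jacket0 [(0.77, [0.475, 0.151, 0.016]), (0.68, [0.472, 0.264, 0.016]), (0.64, [0.464, 0.385, 0.016])]
handle0 [(0.97, [0.392, 0.386, 0.058]), (0.72, [0.403, 0.15, 0.058]), (0.6, [0.389, 0.268, 0.058]), (0.17, [0.509, 0.27, 0.058])]
102.1583
```

View pics/w3.png

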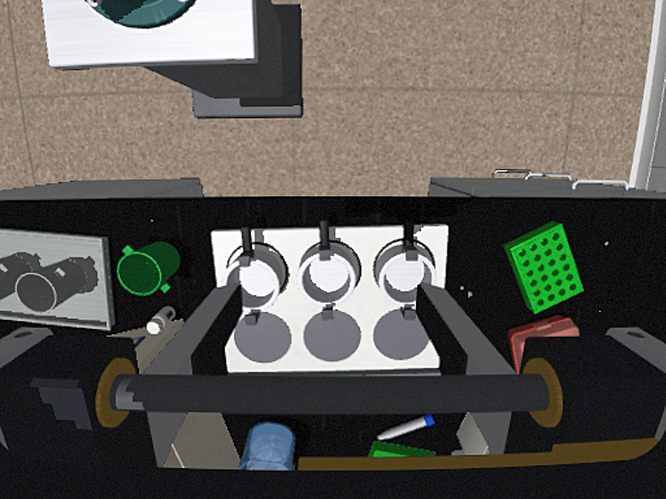

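View pics/t3.png

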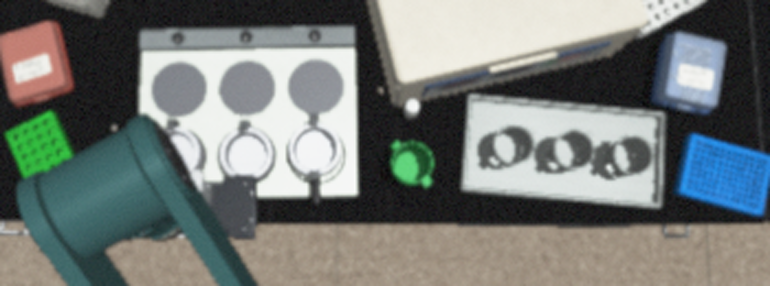

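All three jackets read within 7 mm of their ring centres, the three cups stand upright in the tray, and the vial, rack and tip box look unmoved. Handing in.

```bash
python3 -c "
from station import bot
print(bot.finish_job())"
```

```text
the job is handed in; nothing more can be done
None
```

I handed the job in at about 102 s: all three jackets are within about 7 mm of their ring centres (the middle one was knocked aside mid-run and re-centred before any cup was freed), all three cups stand upright in the tray, and the other things on the bench look unmoved; no verdict came back.

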